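# Knock a set wax block out of a turnover mould

## Robot

A 6-joint arm with a two-finger parallel gripper is mounted at the origin on the work surface. World frame = base frame: x ahead of the robot, y to its left, z up, the work surface at z = 0. Lengths are in m, angles in degrees, forces in N, time in s.
With the tool pointing down it reaches from about 0.25 to 0.725 m from the base axis. Payload 9.7 kg.
Tool frame: the origin (TCP) lies midway between the tips of the shut fingers; the grasp point (between the pads) lies 19 mm behind it; z points along the fingers, y is the line along which they close (so a half turn about z gives the same grasp; the last joint's range is limited). The gripper opens to 85 mm and grips with 20 to 120 N. Pads are 22 mm wide; open, the fingers measure 114 mm over their backs; the gripper's body (76 mm by 85 mm) begins 54 mm behind the grasp point. The pads swing forward as they close: fully open they stand 13 mm farther back than shut.
Start: joints at [-63.885, 4.979, 10.078, 95.1, 0, 90], TCP at [0.242, -0.494, 0.231] pointing down, gripper open.
Joint ranges: [-179.16, 179.16], [-48.56, 103.87], [-65.8, 70.77], [-126.05, 130.52], [-82.76, 87.17], [-180, 180]. Speed limits (degrees/s): [127.2, 127.2, 147.25, 180, 180, 180].

## Interface

Orientations are given as [roll, pitch, yaw] about the fixed x, y, z axes, in that order (R = Rz(yaw) Ry(pitch) Rx(roll)).
In Python, from workcell import bot gives the robot as it stands.
- The arm moves only by the shell command python3 -m crank 'ROWS' [FORCE]. ROWS is JSON, a list of rows, each an object with "gripper": the finger opening in mm, from 0 to 85.4; "travel": the shift along the tool's x, y, z in mm, a list of three; "twist": the turn, a rotation vector about the tool's x, y, z in rad, a list of three. In form: [{"gripper": gripper, "travel": [tx, ty, tz], "twist": [rx, ry, rz]}, ...]. A call has 1 to 12 rows; each row shifts and turns the commanded pose from where the row before left it, along the tool's axes as they then stand; what a row does not reach is not made up. A row lasts 1/8 s, in which the tool goes at most 62.5 mm and 10.7 degrees, less where a joint would pass 70% of its speed; a pose out of reach is approached as far as the arm can. A call is refused whole if a number of a shift passes 62.5 or a number of a turn 0.188, either way. A call with a gripper value outside its range is refused whole. The fingers move at their own pace and stop on an object; FORCE is the grip in N (left out, the last holds). Time passes only in rows, so rows that do not move let the fingers close. It gives the time, the measured TCP pose, the force, the opening and the grip force at its end, in the units of the state.
- bot.get_obs(): the state, without advancing time (a new reading comes with each control period).
- bot.camera(name): name is "scene" or "side" or "wrist"; returns the picture (480x640x3 uint8, red, green, blue); there is no depth.
- bot.calibration(name): a dict with "vfov" (degrees; the focal length in pixels is half the picture's height over the tangent of half this angle, whatever the lens; pixels are square), "cx", "cy" (the principal point, pixels), "k1" (the pictures are not rectified: a ray, as slopes to the right and down, at radius r is drawn at 1 + k1 r^2 times it, then the intrinsics apply), "camera_from_world" (4x4, takes a point from world to camera coordinates). Camera axes: x right, y down, z forward; pixel columns grow to the right and rows downward; lengths in m; the calibration is good to about 2 mm. A picture is of the moment at which its call begins: read the wrist's pose just before it. calibration takes no time and is no camera call; for the wrist camera it gives the pose at the moment of the call.
- bot.job_done(): hands the job in; it is judged then, once.
The state is a dict: "time": time; "q": joint angles; "qd": joint speeds; "joint_efforts": joint torques, N m; "ee_pos": TCP position; "tcp_rot": TCP orientation; "wrist_force": force on the tool from outside, world axes, zero at the start; "torque": the same for the moment, N m; "opening": finger opening in m; "grasp_force": force on a finger pad.
Only numpy, scipy, OpenCV 4.12 (cv2) and the standard library are available. Lean on these libraries where they do the work, as an engineer would, in place of code of your own. Each camera call takes 0.05 s, during which the arm holds its last target. There are 200 camera calls.

## Task

A cast wax block is stuck in the hinged aluminium mould: swing the mould right over by its bar so that it hangs upside down above the steel tray, lowering it under control rather than letting it slam over, and knock it with short drops onto its rests until the block falls out into the tray. Then swing the empty mould back, again without slamming, so that it rests mouth up where it began and the block stays behind in the tray. Do not touch the block with the gripper, and leave the cork block, the loose wax block and the brush where they are.

Things in the scene. Friction and masses are not known exactly. Their poses are not given: they have to be found in the camera images.
- stand: Fixed stand, base 210 x 380 x 8 mm (its x by y). Origin under the plate's centre, on the table; z up; x along the hinge, roughly away from the robot; y from the mould's side (-y) to the tray's side (+y). Hinge posts at x +-74, y 0, 85 mm tall. Four rests at x +-86, y +-160, tops 69 mm above the table, stop the bar's ends at both ends of the swing.
- hinge (a point): Middle of the hinge axis, 75 mm above the table over the stand's origin; the axis runs along the stand's x. The hinge has hardly any friction: let go below pi/2 the mould falls back to 0, above pi/2 it falls on to 3.14. Mould, arms and bar weigh 0.45 kg; lifting the bar from either end takes about 3 N.
- mould (a joint): Hinge angle of the mould, rad. 0: at rest mouth up on the stand's -y side, bar level with the hinge. pi/2: bar straight above the hinge. 3.14: turned over above the tray, mouth down, bar's ends on the rests of the +y side, bar again level with the hinge. Letting the bar drop 80 mm is no slam; letting the mould topple over from near upright is.
- bar (a point): Middle of the mould's round handle bar: diameter 12, length 190 mm, parallel to the hinge and 160 mm from it; flat arms 59 mm either side of the middle leave 112 mm free. At angle q: 160 cos(q) mm to the stand's -y, 160 sin(q) mm above the hinge. Pinch from above, fingers down and closing square to it: it turns in them. The mould's wall is 58 mm from its axis: open only about half.
- cavity (a point): Middle of the block's seat in the mould, 66 mm from the hinge axis towards the bar, 19 mm under the rim. The mould is an open aluminium box 112 x 72 x 42 mm, rim in the plane of hinge and bar, hanging below it when mouth up, above it when turned over (rim then 63 mm above the tray's floor).
- block: The stuck red wax block, 96 x 56 x 34 mm, long side along the hinge, 0.12 to 0.22 kg; origin at the centre of the face on the mould's floor. Its top is 2 mm below the rim. A sprung cheek grips it harder than its weight: turning over alone does not free it. It slips some mm at each knock and after about 12 mm falls 30 to 40 mm into the tray.
- block_mid (a point): Centre of the stuck block. A good knock: mould turned over, raise the bar 40 to 60 mm off its rests, then open the fingers so that the mould drops freely; one to four knocks free the block. Lowering it while held, or pressing on its back, hardly moves the block.
- tray_in (a point): Centre of the inner floor of the open steel tray fixed on the stand, 12 mm above the table, 78 mm from the hinge axis to the stand's +y; inside 142 x 117 mm (stand's x by y), walls 20 mm above its floor. A block lying in the tray has its centre about 17 mm above this point.
- cork: Loose green cork block 110 x 70 x 45 mm, a bystander; origin at the centre of its underside.
- waxblock: Loose red wax block 96 x 56 x 34 mm on the table, an earlier casting, a bystander; origin at the centre of its underside.
- brush: Loose horsehair brush with a beech back, 140 x 42 x 46 mm, bristles down, a bystander; origin at the centre of its underside.

How it is judged:
By the outcome, as a careful person would: the job done as asked, in the order asked, and still so for the second after the job is handed in, with the robot touching nothing.
It also fails if it takes over 72 s, if anything falls off the work surface, if the arm or the gripper's body presses on something with over 40 N, if the wrist force passes 120 N, or if a joint passes its speed limit or range.

## Working session

There is one attempt and no reset: what is moved stays moved. The work goes in short steps, Python scripts to look and compute and a shell command to move; the robot and the scene stay as the last step left them, time stands still between calls to the robot, and variables do not carry over. Pictures are saved under pics/ and viewed, at most 10 in all, crops included, and the job is handed in when it is done.

```bash
mkdir -p pics; ls
python3 - <<'E'
from workcell import bot
import cv2
for n in ["scene","side"]:
    cv2.imwrite(f"pics/{n}0.png",bot.camera(n)[:,:,::-1])
    print(n,bot.calibration(n))
o=bot.get_obs();print(o)
E
```

```text
pics
scene {'vfov': 57.435768714590445, 'cx': 322.4616760746568, 'cy': 236.28542490210313, 'k1': -0.006133638339623611, 'camera_from_world': array([[ 0.02102449,  0.99976937,  0.00437999, -0.08260387],
       [ 0.76501318, -0.01326689, -0.64387796, -0.41550411],
       [-0.64367135,  0.01688796, -0.76511567,  1.11021091],
       [ 0.        ,  0.        ,  0.        ,  1.        ]])}
side {'vfov': 47.47313307181801, 'cx': 324.1382572154839, 'cy': 245.9600083864803, 'k1': -0.036735791969499824, 'camera_from_world': array([[ 0.89473969, -0.44650717,  0.00849924, -0.49838702],
       [-0.348715  , -0.71041386, -0.61131824,  0.31154881],
       [ 0.27899596,  0.54400688, -0.79133922,  0.82535847],
       [ 0.        ,  0.        ,  0.        ,  1.        ]])}
{'time': 0.1, 'q': array([-6.38849575e+01,  5.00838239e+00,  1.00380580e+01,  9.51000823e+01,
        1.49431998e-03,  8.99982991e+01]), 'qd': array([-0.01706966, -0.02562243,  0.08870918, -0.00787137,  0.07243855,
       -0.14660791]), 'joint_efforts': array([ 7.39181050e-04, -5.21563697e+01,  4.65652442e+01,  1.60158245e-02,
       -4.18092995e-06,  2.53329551e-05]), 'ee_pos': array([ 0.24200833, -0.49365547,  0.23064143]), 'tcp_rot': array([-1.79929593e+02, -1.49640900e-03,  2.61167416e+01]), 'wrist_force': array([-0.04323288,  0.27129672,  0.74773108]), 'torque': array([0.04189239, 0.0775132 , 0.0011641 ]), 'grasp_force': 0.0, 'opening': 0.08520368205481388}
```

View pics/scene0.png

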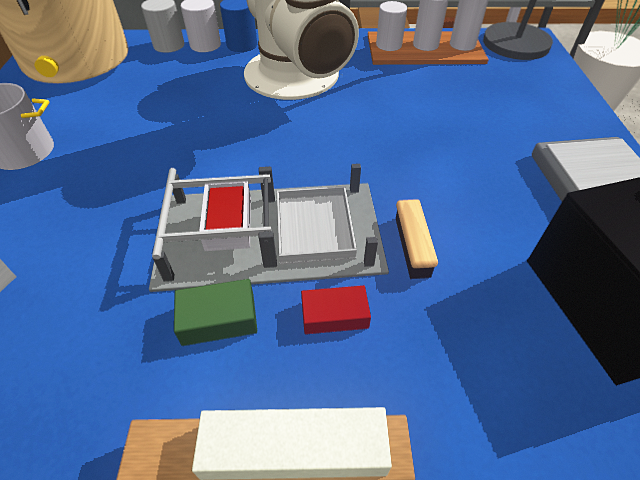

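View pics/side0.png

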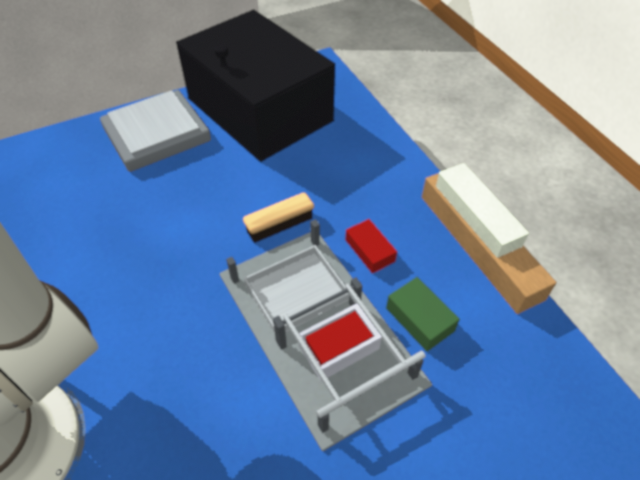

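The scene view shows the mould on the left, mouth up, with its bar ends at about (171,172) and (158,255). The tray is on the right, and the plate corners are at (150,290), (387,271) and (368,184). In the side view the bar runs from (322,412) to (421,357). I'll fit the stand's pose to these points.

```bash
cat > h.py <<'E'
import numpy as np, cv2
from workcell import bot
from scipy.spatial.transform import Rotation as Ro
def project(c,P):
    p=np.c_[P,np.ones(len(P))]@np.array(c["camera_from_world"]).T
    s=p[:,:2]/p[:,2:3]; r2=(s**2).sum(1,keepdims=True)
    f=240/np.tan(np.radians(c["vfov"])/2)
    return s*(1+c["k1"]*r2)*f+[c["cx"],c["cy"]]
def stand(s,P):
    P=np.atleast_2d(P)/1000; c,n=np.cos(s[2]),np.sin(s[2])
    return np.c_[s[0]+c*P[:,0]-n*P[:,1],s[1]+n*P[:,0]+c*P[:,1],P[:,2]]
E
python3 - <<'E'
from h import *
from scipy.optimize import least_squares
obs={"scene":[((105,-190,8),(150,290)),((105,190,8),(387,271)),((-105,190,8),(368,184)),((-95,-160,78),(171,171)),((95,-160,78),(158,254)),((-86,160,69),(355,166)),((86,160,69),(371,239)),((74,0,85),(267,232)),((-74,0,85),(266,168))],
"side":[((-105,190,8),(222,274)),((-105,-190,8),(326,450)),((105,-190,8),(430,382)),((105,190,8),(313,235)),((-95,-160,75),(320,413)),((95,-160,75),(422,357)),((-86,160,69),(232,261)),((86,160,69),(314,223)),((-74,0,85),(279,320)),((74,0,85),(356,282))]}
cal={n:bot.calibration(n) for n in obs}
def res(s): return np.concatenate([(project(cal[n],stand(s,[a for a,_ in o]))-[b for _,b in o]).ravel() for n,o in obs.items()])
r=least_squares(res,[.5,-.05,0],loss="soft_l1",f_scale=2)
print(r.x,np.degrees(r.x[2])); print(res(r.x).reshape(-1,2).round(1))
s=r.x; print(stand(s,[[0,-160,75],[0,0,75],[0,160,75]]))
E
```

```text
[ 0.53475581 -0.02222615  0.07928929] 4.542941862430729
[[-2.8 -0.4]
 [ 1.3 -0.8]
 [-1.2 -2.6]
 [-0.2 -2.4]
 [-3.2  1.5]
 [-0.3 -1.6]
 [ 0.3 -0.7]
 [-2.1  1.3]
 [-2.5 -0.3]
 [-3.5 -1.9]
 [-3.1 -1.2]
 [ 2.8 -0. ]
 [ 2.1 -7. ]
 [-1.5 -0.1]
 [ 1.1 -5.1]
 [-1.6 -1.2]
 [ 0.3 -1.1]
 [-0.3  0.3]
 [ 0.3 -1. ]]
[[ 0.54742881 -0.18172347  0.075     ]
 [ 0.53475581 -0.02222615  0.075     ]
 [ 0.52208281  0.13727117  0.075     ]]
```

```bash
cat >> h.py <<'E'
S=np.array([0.53476,-0.02223,0.07929])
def report():
    o=bot.get_obs(); R=Ro.from_euler("xyz",o["tcp_rot"],degrees=True)
    d=o["ee_pos"]-[S[0],S[1],0]; c,n=np.cos(S[2]),np.sin(S[2])
    g=np.array([c*d[0]+n*d[1],-n*d[0]+c*d[1],d[2]])*1000; g[2]+=19
    T=Ro.from_euler("xyz",[180,0,np.degrees(S[2])],degrees=True)
    print("t",round(o["time"],2),"grasp pt in stand mm",g.round(1),"twist left",(R.inv()*T).as_rotvec().round(3),"open",round(o["opening"]*1000,1),"grip",round(o["grasp_force"],1),"F",np.round(o["wrist_force"],1),"q mould",round(np.arctan2(g[2]-75,-g[1]),3),"r",round(np.hypot(g[2]-75,g[1]),1))
E
python3 -m crank '[{"gripper":45,"travel":[34.3,-12.2,0],"twist":[0,0,0]},{"gripper":45,"travel":[34.3,-12.2,0],"twist":[0,0,0]},{"gripper":45,"travel":[34.3,-12.2,0],"twist":[0,0,0]},{"gripper":45,"travel":[34.3,-12.2,0],"twist":[0,0,0]},{"gripper":45,"travel":[34.3,-12.2,0],"twist":[0,0,0]},{"gripper":45,"travel":[34.3,-12.2,0],"twist":[0,0,0]},{"gripper":45,"travel":[34.3,-12.2,0],"twist":[0,0,0]},{"gripper":45,"travel":[34.3,-12.2,0],"twist":[0,0,0]},{"gripper":45,"travel":[34.3,-12.2,0],"twist":[0,0,0]},{"gripper":45,"travel":[34.3,-12.2,0],"twist":[0,0,0]},{"gripper":45,"travel":[34.3,-12.2,0],"twist":[0,0,0]},{"gripper":45,"travel":[34.3,-12.2,0],"twist":[0,0,0]}]' 30
python3 -m crank '[{"gripper":45,"travel":[0,0,0],"twist":[0,0,0.125]},{"gripper":45,"travel":[0,0,0],"twist":[0,0,0.125]},{"gripper":45,"travel":[0,0,0],"twist":[0,0,0.126]},{"gripper":45,"travel":[0,0,0],"twist":[0,0,0]},{"gripper":45,"travel":[0,0,0],"twist":[0,0,0]}]'
python3 - <<'E'
from h import *
report()
c=bot.calibration("wrist"); im=bot.camera("wrist")[:,:,::-1].copy()
p=project(c,stand(S,[[x,-160,75] for x in (-95,-59,0,59,95)])); print(p.round())
for q in p: cv2.circle(im,tuple(int(v) for v in q),3,(0,255,0),1)
cv2.imwrite("pics/w1.png",im)
E
```

```text
time: 1.6
ee_pos: [0.5479, -0.1802, 0.2309]
tcp_rot: [-180.0, 0.0, 26.1]
wrist_force: [-0.3, 0.3, -0.0]
opening: 0.0451
grasp_force: 0.0
time: 2.22
ee_pos: [0.5472, -0.1812, 0.2311]
tcp_rot: [-180.0, 0.0, 4.7]
wrist_force: [-0.2, -0.2, -0.0]
opening: 0.0448
grasp_force: 0.0
t 2.23 grasp pt in stand mm [-2.000e-01 -1.595e+02  2.501e+02] twist left [-0.     0.     0.003] open 44.8 grip 0.0 F [-0.2 -0.2 -0. ] q mould 0.832 r 236.8
[[324. 324.]
 [325. 284.]
 [325. 213.]
 [325. 134.]
 [325.  83.]]
```

View pics/w1.png

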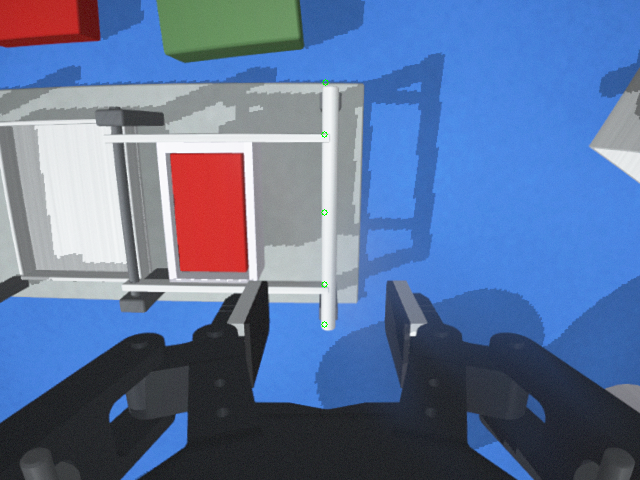

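The wrist picture shows the bar at columns 328-330, rows 86-329. That is about 4 px right of and 4 px below the prediction, so I shift the stand estimate by (-3, -3.5) mm and descend to grip.

```bash
sed -i 's/^S=.*/S=np.array([0.5320,-0.0259,0.07929])/' h.py
python3 -m crank '[{"gripper":45,"travel":[-3,4,25],"twist":[0,0,0]},{"gripper":45,"travel":[0,0,25],"twist":[0,0,0]},{"gripper":45,"travel":[0,0,25],"twist":[0,0,0]},{"gripper":45,"travel":[0,0,25],"twist":[0,0,0]},{"gripper":45,"travel":[0,0,25],"twist":[0,0,0]},{"gripper":45,"travel":[0,0,25],"twist":[0,0,0]},{"gripper":45,"travel":[0,0,24],"twist":[0,0,0]},{"gripper":45,"travel":[0,0,0],"twist":[0,0,0]},{"gripper":0,"travel":[0,0,0],"twist":[0,0,0]},{"gripper":0,"travel":[0,0,0],"twist":[0,0,0]},{"gripper":0,"travel":[0,0,0],"twist":[0,0,0]},{"gripper":0,"travel":[0,0,0],"twist":[0,0,0]}]' 30
python3 -c "
from h import *
report()"
```

```text
time: 3.78
ee_pos: [0.545, -0.1832, 0.0588]
tcp_rot: [-179.8, -0.1, 4.7]
wrist_force: [-2.0, 14.1, 4.4]
opening: 0.0109
grasp_force: 30.1
t 3.77 grasp pt in stand mm [   0.5 -157.8   77.8] twist left [-0.004 -0.002  0.002] open 10.9 grip 30.1 F [-2.  14.1  4.4] q mould 0.017 r 157.9
```

```bash
sed -i 's/^S=.*/S=np.array([0.5320,-0.0237,0.07929])/' h.py
python3 -c "
import numpy as np
q=np.radians(np.arange(0,181,5)); p=160*np.c_[np.cos(q),-np.sin(q)]
for a,d in zip(np.arange(0,180,5),np.diff(p,axis=0)): print(a,d.round(1),end='; ')"
```

```text
0 [ -0.6 -13.9]; 5 [ -1.8 -13.8]; 10 [ -3.  -13.6]; 15 [ -4.2 -13.3]; 20 [ -5.3 -12.9]; 25 [ -6.4 -12.4]; 30 [ -7.5 -11.8]; 35 [ -8.5 -11.1]; 40 [ -9.4 -10.3]; 45 [-10.3  -9.4]; 50 [-11.1  -8.5]; 55 [-11.8  -7.5]; 60 [-12.4  -6.4]; 65 [-12.9  -5.3]; 70 [-13.3  -4.2]; 75 [-13.6  -3. ]; 80 [-13.8  -1.8]; 85 [-13.9  -0.6]; 90 [-13.9   0.6]; 95 [-13.8   1.8]; 100 [-13.6   3. ]; 105 [-13.3   4.2]; 110 [-12.9   5.3]; 115 [-12.4   6.4]; 120 [-11.8   7.5]; 125 [-11.1   8.5]; 130 [-10.3   9.4]; 135 [-9.4 10.3]; 140 [-8.5 11.1]; 145 [-7.5 11.8]; 150 [-6.4 12.4]; 155 [-5.3 12.9]; 160 [-4.2 13.3]; 165 [-3.  13.6]; 170 [-1.8 13.8]; 175 [-0.6 13.9];
```

```bash
python3 -m crank '[{"gripper":0,"travel":[0,-2,0],"twist":[0,0,0]},{"gripper":0,"travel":[0,-0.6,-13.9],"twist":[0,0,0]},{"gripper":0,"travel":[0,-1.8,-13.8],"twist":[0,0,0]},{"gripper":0,"travel":[0,-3,-13.6],"twist":[0,0,0]},{"gripper":0,"travel":[0,-4.2,-13.3],"twist":[0,0,0]},{"gripper":0,"travel":[0,-5.3,-12.9],"twist":[0,0,0]},{"gripper":0,"travel":[0,-6.4,-12.4],"twist":[0,0,0]},{"gripper":0,"travel":[0,-7.5,-11.8],"twist":[0,0,0]},{"gripper":0,"travel":[0,-8.5,-11.1],"twist":[0,0,0]},{"gripper":0,"travel":[0,-9.4,-10.3],"twist":[0,0,0]},{"gripper":0,"travel":[0,0,0],"twist":[0,0,0]}]' 40
python3 -c "
from h import *
report()"
```

```text
time: 5.15
ee_pos: [0.5417, -0.1386, 0.1737]
tcp_rot: [179.7, -0.2, 4.5]
wrist_force: [4.0, -10.9, 4.7]
opening: 0.0102
grasp_force: 39.9
t 5.15 grasp pt in stand mm [   0.5 -115.3  192.7] twist left [ 0.006 -0.004 -0.   ] open 10.2 grip 39.9 F [  4.  -10.9   4.7] q mould 0.795 r 164.8
```

Run:
```python
from h import *
a=bot.camera("side")[:,:,::-1][180:420,240:480]; b=bot.camera("wrist")[:,:,::-1]
cv2.imwrite("pics/m1.png",np.hstack([cv2.resize(a,(400,400)),cv2.resize(b,(400,300),interpolation=3)[0:300].copy() if 0 else cv2.copyMakeBorder(cv2.resize(b,(400,300)),0,100,0,0,0)]))
```

```text
(no output)
```

View pics/m1.png

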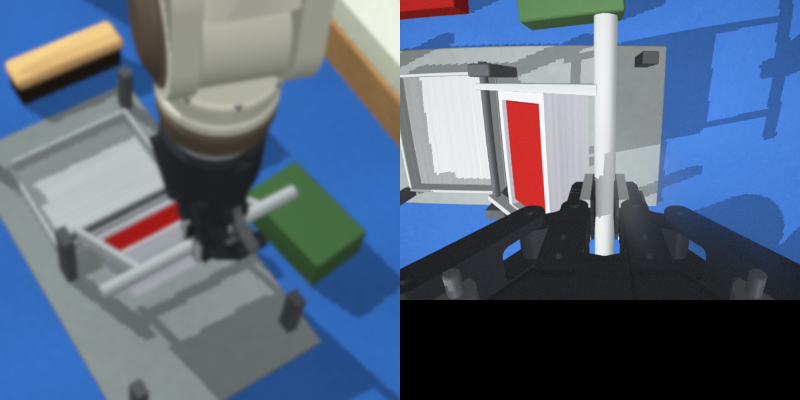

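The mould is held at about 45°, with the bar between the pads and the block still in its cavity. I continue the arc with a small correction.

```bash
python3 -m crank '[{"gripper":0,"travel":[0,-9.3,-12.4],"twist":[0,0,0]},{"gripper":0,"travel":[0,-11.1,-8.5],"twist":[0,0,0]},{"gripper":0,"travel":[0,-11.8,-7.5],"twist":[0,0,0]},{"gripper":0,"travel":[0,-12.4,-6.4],"twist":[0,0,0]},{"gripper":0,"travel":[0,-12.9,-5.3],"twist":[0,0,0]},{"gripper":0,"travel":[0,-13.3,-4.2],"twist":[0,0,0]},{"gripper":0,"travel":[0,-13.6,-3],"twist":[0,0,0]},{"gripper":0,"travel":[0,-13.8,-1.8],"twist":[0,0,0]},{"gripper":0,"travel":[0,-13.9,-0.6],"twist":[0,0,0]},{"gripper":0,"travel":[0,0,0],"twist":[0,0,0]}]' 40
python3 -c "
from h import *
report()"
```

```text
time: 6.5
ee_pos: [0.533, -0.025, 0.223]
tcp_rot: [179.9, -0.3, 4.6]
wrist_force: [6.0, -2.1, 7.3]
opening: 0.0101
grasp_force: 42.2
t 6.5 grasp pt in stand mm [  0.9  -1.4 242. ] twist left [ 0.002 -0.005  0.001] open 10.1 grip 42.2 F [ 6.  -2.1  7.3] q mould 1.562 r 167.0
```

```bash
python3 -m crank '[{"gripper":0,"travel":[0,-13.9,0.6],"twist":[0,0,0]},{"gripper":0,"travel":[0,-13.8,1.8],"twist":[0,0,0]},{"gripper":0,"travel":[0,-13.6,3],"twist":[0,0,0]},{"gripper":0,"travel":[0,-13.3,4.2],"twist":[0,0,0]},{"gripper":0,"travel":[0,-12.9,5.3],"twist":[0,0,0]},{"gripper":0,"travel":[0,-12.4,6.4],"twist":[0,0,0]},{"gripper":0,"travel":[0,-11.8,7.5],"twist":[0,0,0]},{"gripper":0,"travel":[0,-11.1,8.5],"twist":[0,0,0]},{"gripper":0,"travel":[0,-10.3,9.4],"twist":[0,0,0]},{"gripper":0,"travel":[0,0,0],"twist":[0,0,0]}]' 40
python3 -c "
from h import *
report()"
```

```text
time: 7.75
ee_pos: [0.526, 0.0745, 0.1854]
tcp_rot: [-177.9, -1.0, 6.9]
wrist_force: [-15.7, 51.0, 62.4]
opening: 0.0104
grasp_force: 55.4
t 7.75 grasp pt in stand mm [  1.8  98.3 204.4] twist left [-0.038 -0.016  0.042] open 10.4 grip 55.4 F [-15.7  51.   62.4] q mould 2.221 r 162.5
```

Run:
```python
from h import *
a=bot.camera("side")[:,:,::-1][120:420,200:500]; b=bot.camera("wrist")[:,:,::-1]
report()
print(bot.get_obs()["q"],bot.get_obs()["torque"])
cv2.imwrite("pics/m2.png",np.hstack([cv2.resize(a,(400,400)),cv2.copyMakeBorder(cv2.resize(b,(400,300)),0,100,0,0,0)]))
```

```text
t 7.85 grasp pt in stand mm [  1.8  98.1 204.6] twist left [-0.037 -0.016  0.042] open 10.2 grip 55.3 F [-16.3  51.2  63. ] q mould 2.219 r 162.5
[  6.90092283   0.65853759   0.48835323  88.84454583   2.10644653
 179.97658147] [10.70705638  3.22231105 -0.11957944]
```

View pics/m2.png

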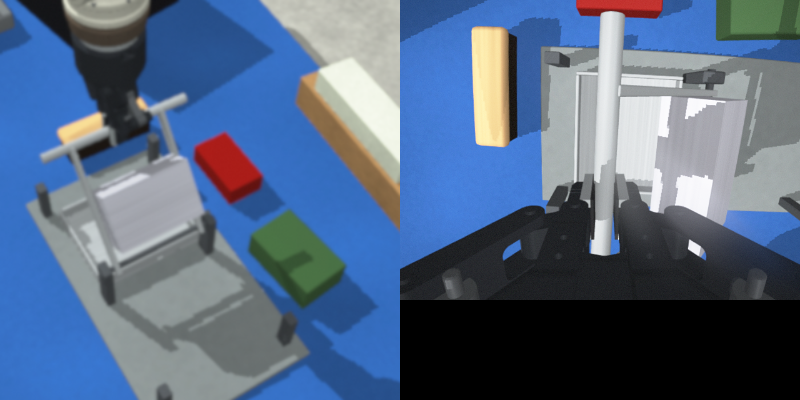

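Joint 6 is at its 180° limit. A fixed yaw with this wrist turn can't reach the tray side, so I'll swing back under control and regrip with the wrist turned by a half turn.

```bash
python3 -m crank '[{"gripper":0,"travel":[0,1,-6],"twist":[0,0,0]},{"gripper":0,"travel":[0,6,-5],"twist":[-0.02,-0.008,0.02]},{"gripper":0,"travel":[0,6,-4],"twist":[-0.018,-0.008,0.02]},{"gripper":0,"travel":[0,0,0],"twist":[0,0,0]}]' 40
python3 -c "
from h import *
report(); print(bot.get_obs()['q'])"
```

```text
time: 8.35
ee_pos: [0.5288, 0.0469, 0.1996]
tcp_rot: [179.8, -0.0, 5.2]
wrist_force: [-11.2, 27.8, 57.0]
opening: 0.0106
grasp_force: 54.5
t 8.35 grasp pt in stand mm [  2.4  70.6 218.6] twist left [ 0.004 -0.     0.012] open 10.6 grip 54.5 F [-11.2  27.8  57. ] q mould 2.028 r 160.0
[  5.19899551   1.78478091   3.21202115  91.42142311  -0.2435587
 179.96016988]
```

```bash
python3 -m crank '[{"gripper":0,"travel":[0,3,-7],"twist":[0,0,0.005]},{"gripper":0,"travel":[0,10,-6],"twist":[0,0,0.005]},{"gripper":0,"travel":[0,0,0],"twist":[0,0,0]}]' 40
python3 -c "
from h import *
report(); print(bot.get_obs()['q'])"
```

```text
time: 8.72
ee_pos: [0.5297, 0.0303, 0.2066]
tcp_rot: [179.3, 0.4, 4.5]
wrist_force: [2.8, 7.8, 18.5]
opening: 0.0102
grasp_force: 50.4
t 8.72 grasp pt in stand mm [  2.   54.1 225.6] twist left [ 0.012  0.007 -0.001] open 10.2 grip 50.4 F [ 2.8  7.8 18.5] q mould 1.915 r 160.1
[  3.63901305   2.26996512   4.48743665  92.6289689   -0.67005582
 179.1347181 ]
```

```bash
python3 -m crank '[{"gripper":0,"travel":[0,13.3,-6.7],"twist":[0,0,0]},{"gripper":0,"travel":[0,13.6,-3],"twist":[0.006,0.004,0]},{"gripper":0,"travel":[0,13.8,-1.8],"twist":[0.006,0.003,0]},{"gripper":0,"travel":[0,13.9,-0.6],"twist":[0,0,0]},{"gripper":0,"travel":[0,13.9,0.6],"twist":[0,0,0]},{"gripper":0,"travel":[0,13.8,1.8],"twist":[0,0,0]},{"gripper":0,"travel":[0,13.6,3],"twist":[0,0,0]},{"gripper":0,"travel":[0,13.3,4.2],"twist":[0,0,0]},{"gripper":0,"travel":[0,12.9,5.3],"twist":[0,0,0]},{"gripper":0,"travel":[0,12.4,6.4],"twist":[0,0,0]},{"gripper":0,"travel":[0,11.8,7.5],"twist":[0,0,0]},{"gripper":0,"travel":[0,0,0],"twist":[0,0,0]}]' 40
python3 -c "
from h import *
report()"
```

```text
time: 10.22
ee_pos: [0.5395, -0.1175, 0.1843]
tcp_rot: [179.9, 0.6, 4.4]
wrist_force: [6.2, -0.4, -2.4]
opening: 0.0107
grasp_force: 49.9
t 10.22 grasp pt in stand mm [  0.  -94.1 203.3] twist left [ 0.002  0.01  -0.002] open 10.7 grip 49.9 F [ 6.2 -0.4 -2.4] q mould 0.938 r 159.1
```

```bash
python3 -m crank '[{"gripper":0,"travel":[0,11.1,8.5],"twist":[0,0,0]},{"gripper":0,"travel":[0,10.3,9.4],"twist":[0,0,0]},{"gripper":0,"travel":[0,9.4,10.3],"twist":[0,0,0]},{"gripper":0,"travel":[0,8.5,11.1],"twist":[0,0,0]},{"gripper":0,"travel":[0,7.5,11.8],"twist":[0,0,0]},{"gripper":0,"travel":[0,6,12.4],"twist":[0,0,0]},{"gripper":0,"travel":[0,5,12.9],"twist":[0,0,0]},{"gripper":0,"travel":[0,4,13.3],"twist":[0,0,0]},{"gripper":0,"travel":[0,2.8,13.6],"twist":[0,0,0]},{"gripper":0,"travel":[0,1.5,13.8],"twist":[0,0,0]},{"gripper":0,"travel":[0,0.2,9],"twist":[0,0,0]},{"gripper":0,"travel":[0,0,0],"twist":[0,0,0]}]' 40
python3 -c "
from h import *
report()"
```

```text
time: 11.72
ee_pos: [0.5435, -0.1832, 0.0583]
tcp_rot: [179.9, 0.5, 4.5]
wrist_force: [7.3, -1.0, -3.0]
opening: 0.0101
grasp_force: 47.1
t 11.72 grasp pt in stand mm [  -1.2 -159.9   77.3] twist left [ 0.002  0.01  -0.001] open 10.1 grip 47.1 F [ 7.3 -1.  -3. ] q mould 0.014 r 159.9
```

```bash
python3 -m crank '[{"gripper":45,"travel":[0,0,0],"twist":[0,0,0]},{"gripper":45,"travel":[0,0,0],"twist":[0,0,0]},{"gripper":45,"travel":[0,0,-20],"twist":[0,0.01,0]},{"gripper":45,"travel":[0,0,-30],"twist":[0,0,0]},{"gripper":45,"travel":[0,0,-30],"twist":[0,0,0]},{"gripper":45,"travel":[0,0,0],"twist":[0,0,-0.17]},{"gripper":45,"travel":[0,0,0],"twist":[0,0,-0.18]},{"gripper":45,"travel":[0,0,0],"twist":[0,0,-0.18]},{"gripper":45,"travel":[0,0,0],"twist":[0,0,-0.18]},{"gripper":45,"travel":[0,0,0],"twist":[0,0,-0.18]},{"gripper":45,"travel":[0,0,0],"twist":[0,0,-0.18]},{"gripper":45,"travel":[0,0,0],"twist":[0,0,-0.18]}]' 40
python3 -m crank '[{"gripper":45,"travel":[0,0,0],"twist":[0,0,-0.18]},{"gripper":45,"travel":[0,0,0],"twist":[0,0,-0.18]},{"gripper":45,"travel":[0,0,0],"twist":[0,0,-0.18]},{"gripper":45,"travel":[0,0,0],"twist":[0,0,-0.18]},{"gripper":45,"travel":[0,0,0],"twist":[0,0,-0.18]},{"gripper":45,"travel":[0,0,0],"twist":[0,0,-0.18]},{"gripper":45,"travel":[0,0,0],"twist":[0,0,-0.18]},{"gripper":45,"travel":[0,0,0],"twist":[0,0,-0.18]},{"gripper":45,"travel":[0,0,0],"twist":[0,0,-0.18]},{"gripper":45,"travel":[0,0,0],"twist":[0,0,-0.18]},{"gripper":45,"travel":[0,0,0],"twist":[0,0,-0.09]},{"gripper":45,"travel":[0,0,0],"twist":[0,0,0]}]'
sed -i 's/\[180,0,np.degrees(S\[2\])\]/[180,0,np.degrees(S[2])+180]/' h.py
python3 -c "
from h import *
report(); print(bot.get_obs()['q'])"
```

```text
time: 13.22
ee_pos: [0.5437, -0.1826, 0.1414]
tcp_rot: [179.8, 0.1, 76.5]
wrist_force: [-0.4, 0.1, 0.2]
opening: 0.045
grasp_force: 0.0
time: 14.72
ee_pos: [0.5437, -0.1826, 0.1411]
tcp_rot: [-179.9, 0.1, -175.6]
wrist_force: [-0.3, -0.4, 1.1]
opening: 0.0447
grasp_force: 0.0
t 14.72 grasp pt in stand mm [  -0.9 -159.4  160.1] twist left [-0.002  0.002 -0.003] open 44.7 grip 0.0 F [-0.3 -0.4  1.1] q mould 0.491 r 180.7
[-1.85333622e+01  7.13946957e+00  2.45290813e+00  8.51363497e+01
 -7.24133996e-02 -2.28967360e+01]
```

```bash
python3 -m crank '[{"gripper":45,"travel":[0,0,25],"twist":[0,0,0]},{"gripper":45,"travel":[0,0,30],"twist":[0,0,0]},{"gripper":45,"travel":[0,0,31],"twist":[0,0,0]},{"gripper":45,"travel":[0,0,0],"twist":[0,0,0]},{"gripper":0,"travel":[0,0,0],"twist":[0,0,0]},{"gripper":0,"travel":[0,0,0],"twist":[0,0,0]},{"gripper":0,"travel":[0,0,0],"twist":[0,0,0]},{"gripper":0,"travel":[0,0,0],"twist":[0,0,0]}]' 40
python3 -c "
from h import *
report()"
```

```text
time: 15.72
ee_pos: [0.5447, -0.1832, 0.0557]
tcp_rot: [-179.8, 0.2, -175.6]
wrist_force: [-1.6, -1.6, 6.4]
opening: 0.0103
grasp_force: 39.1
t 15.72 grasp pt in stand mm [   0.  -160.    74.7] twist left [-0.003  0.004 -0.003] open 10.3 grip 39.1 F [-1.6 -1.6  6.4] q mould -0.002 r 160.0
```

```bash
python3 -m crank '[{"gripper":0,"travel":[0,0.6,-14.5],"twist":[0,0,0]},{"gripper":0,"travel":[0,1.8,-13.8],"twist":[0,0,0]},{"gripper":0,"travel":[0,3,-13.6],"twist":[0,0,0]},{"gripper":0,"travel":[0,4.2,-13.3],"twist":[0,0,0]},{"gripper":0,"travel":[0,5.3,-12.9],"twist":[0,0,0]},{"gripper":0,"travel":[0,6.4,-12.4],"twist":[0,0,0]},{"gripper":0,"travel":[0,7.5,-11.8],"twist":[0,0,0]},{"gripper":0,"travel":[0,8.5,-11.1],"twist":[0,0,0]},{"gripper":0,"travel":[0,9.4,-10.3],"twist":[0,0,0]},{"gripper":0,"travel":[0,10.3,-9.4],"twist":[0,0,0]},{"gripper":0,"travel":[0,11.1,-8.5],"twist":[0,0,0]},{"gripper":0,"travel":[0,11.8,-7.5],"twist":[0,0,0]}]' 40
python3 -c "
from h import *
report()"
```

```text
time: 17.23
ee_pos: [0.5391, -0.1059, 0.1974]
tcp_rot: [-179.4, 0.5, -175.7]
wrist_force: [1.7, -16.3, 17.3]
opening: 0.0104
grasp_force: 40.4
t 17.23 grasp pt in stand mm [  0.5 -82.5 216.4] twist left [-0.01   0.008 -0.005] open 10.4 grip 40.4 F [  1.7 -16.3  17.3] q mould 1.042 r 163.7
```

```bash
python3 -m crank '[{"gripper":0,"travel":[0,11,-8.4],"twist":[0,0,0]},{"gripper":0,"travel":[0,12.9,-6.3],"twist":[0,0,0]},{"gripper":0,"travel":[0,13.3,-4.2],"twist":[0,0,0]},{"gripper":0,"travel":[0,13.6,-3],"twist":[0,0,0]},{"gripper":0,"travel":[0,13.8,-1.8],"twist":[0,0,0]},{"gripper":0,"travel":[0,13.9,-0.6],"twist":[0,0,0]},{"gripper":0,"travel":[0,13.9,0.6],"twist":[0,0,0]},{"gripper":0,"travel":[0,13.8,1.8],"twist":[0,0,0]},{"gripper":0,"travel":[0,13.6,3],"twist":[0,0,0]},{"gripper":0,"travel":[0,13.3,4.2],"twist":[0,0,0]},{"gripper":0,"travel":[0,12.9,5.3],"twist":[0,0,0]},{"gripper":0,"travel":[0,12.4,6.4],"twist":[0,0,0]}]' 40
python3 -c "
from h import *
report()"
```

```text
time: 18.73
ee_pos: [0.5264, 0.0557, 0.1964]
tcp_rot: [-179.9, 0.3, -175.6]
wrist_force: [4.7, 2.5, 3.3]
opening: 0.0104
grasp_force: 42.7
t 18.73 grasp pt in stand mm [  0.7  79.6 215.4] twist left [-0.002  0.005 -0.003] open 10.4 grip 42.7 F [4.7 2.5 3.3] q mould 2.087 r 161.4
```

```bash
python3 -m crank '[{"gripper":0,"travel":[0,11.8,7.5],"twist":[0,0,0]},{"gripper":0,"travel":[0,11.1,8.5],"twist":[0,0,0]},{"gripper":0,"travel":[0,10.3,9.4],"twist":[0,0,0]},{"gripper":0,"travel":[0,9.4,10.3],"twist":[0,0,0]},{"gripper":0,"travel":[0,8.5,11.1],"twist":[0,0,0]},{"gripper":0,"travel":[0,7.5,11.8],"twist":[0,0,0]},{"gripper":0,"travel":[0,6.4,12.4],"twist":[0,0,0]},{"gripper":0,"travel":[0,5.3,12.9],"twist":[0,0,0]},{"gripper":0,"travel":[0,4.2,13.3],"twist":[0,0,0]},{"gripper":0,"travel":[0,3,13.6],"twist":[0,0,0]},{"gripper":0,"travel":[0,1.8,13.8],"twist":[0,0,0]},{"gripper":0,"travel":[0,0.4,12],"twist":[0,0,0]}]' 40
python3 -m crank '[{"gripper":0,"travel":[0,0,0],"twist":[0,0,0]}]'
python3 -c "
from h import *
report()"
```

```text
time: 20.23
ee_pos: [0.5198, 0.1357, 0.0584]
tcp_rot: [180.0, 0.1, -175.6]
wrist_force: [5.0, 7.8, 0.1]
opening: 0.0101
grasp_force: 46.3
time: 20.35
ee_pos: [0.5198, 0.1357, 0.0581]
tcp_rot: [180.0, 0.1, -175.6]
wrist_force: [5.1, 7.8, -0.8]
opening: 0.0102
grasp_force: 46.2
t 20.35 grasp pt in stand mm [  0.5 159.9  77.1] twist left [ 0.     0.002 -0.002] open 10.2 grip 46.2 F [ 5.1  7.8 -0.8] q mould 3.128 r 159.9
```

```bash
python3 -m crank '[{"gripper":0,"travel":[0,-0.6,-13.9],"twist":[0,0,0]},{"gripper":0,"travel":[0,-1.8,-13.8],"twist":[0,0,0]},{"gripper":0,"travel":[0,-3,-13.6],"twist":[0,0,0]},{"gripper":0,"travel":[0,-4.2,-13.3],"twist":[0,0,0]},{"gripper":0,"travel":[0,0,0],"twist":[0,0,0]},{"gripper":48,"travel":[0,0,0],"twist":[0,0,0]},{"gripper":48,"travel":[0,0,0],"twist":[0,0,0]},{"gripper":48,"travel":[0,0,0],"twist":[0,0,0]},{"gripper":48,"travel":[0,0,0],"twist":[0,0,0]}]' 40
python3 - <<'E'
from h import *
report()
a=bot.camera("side")[:,:,::-1][150:390,200:440]; b=bot.camera("scene")[:,:,::-1][120:320,120:420]
cv2.imwrite("pics/k1.png",np.hstack([cv2.resize(a,(300,300)),cv2.resize(b,(450,300))]))
E
```

```text
time: 21.48
ee_pos: [0.5199, 0.1249, 0.1132]
tcp_rot: [-179.9, 0.0, -175.6]
wrist_force: [0.5, 0.6, 0.2]
opening: 0.048
grasp_force: 0.0
t 21.48 grasp pt in stand mm [ -0.3 149.1 132.2] twist left [-0.002  0.001 -0.002] open 48.0 grip 0.0 F [0.5 0.6 0.2] q mould 2.775 r 159.7
```

View pics/k1.png

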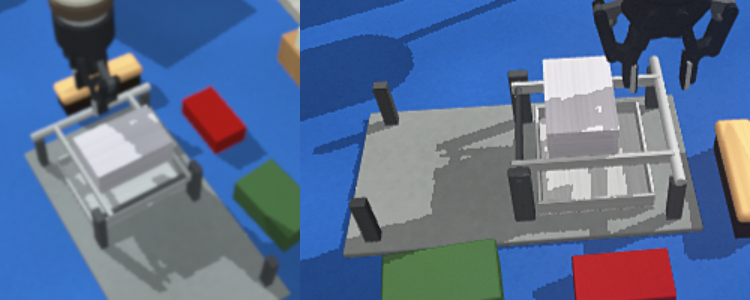

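After the first knock the mould hangs mouth down on its rests, with no red below the rim yet. I knock again and count red pixels around the tray.

```bash
cat >> h.py <<'E'
def red():
    out={}
    for n in ("scene","side"):
        im=cv2.cvtColor(bot.camera(n),cv2.COLOR_RGB2HSV)
        m=((im[...,0]<8)|(im[...,0]>172))&(im[...,1]>150)&(im[...,2]>40)
        h=project(bot.calibration(n),stand(S,[[x,y,z] for x in(-75,75) for y in(5,155) for z in(12,75)])).astype(np.float32)
        k=np.zeros(m.shape,np.uint8); cv2.fillConvexPoly(k,cv2.convexHull(h).astype(int),1)
        ys,xs=np.where(m&(k>0)); out[n]=(len(xs),xs.mean().round(1) if len(xs) else 0,ys.mean().round(1) if len(xs) else 0)
    print(out)
E
python3 -c "
from h import *
red()"
python3 -m crank '[{"gripper":48,"travel":[0,4.2,17],"twist":[0,0,0]},{"gripper":48,"travel":[0,4.2,19],"twist":[0,0,0]},{"gripper":48,"travel":[0,2,19],"twist":[0,0,0]},{"gripper":0,"travel":[0,0,0],"twist":[0,0,0]},{"gripper":0,"travel":[0,0,0],"twist":[0,0,0]},{"gripper":0,"travel":[0,0,0],"twist":[0,0,0]},{"gripper":0,"travel":[0,0,0],"twist":[0,0,0]}]' 40
python3 -c "
from h import *
report()"
```

```text
{'scene': (0, 0, 0), 'side': (0, 0, 0)}
time: 22.55
ee_pos: [0.5192, 0.1358, 0.0586]
tcp_rot: [-180.0, 0.1, -175.6]
wrist_force: [-2.0, 5.0, -3.4]
opening: 0.0106
grasp_force: 38.9
t 22.55 grasp pt in stand mm [-1.00e-01  1.60e+02  7.76e+01] twist left [-0.     0.001 -0.002] open 10.6 grip 38.9 F [-2.   5.  -3.4] q mould 3.125 r 160.0
```

```bash
python3 -m crank '[{"gripper":0,"travel":[0,-0.6,-13.9],"twist":[0,0,0]},{"gripper":0,"travel":[0,-1.8,-13.8],"twist":[0,0,0]},{"gripper":0,"travel":[0,-3,-13.6],"twist":[0,0,0]},{"gripper":0,"travel":[0,-4.2,-13.3],"twist":[0,0,0]},{"gripper":0,"travel":[0,0,0],"twist":[0,0,0]},{"gripper":48,"travel":[0,0,0],"twist":[0,0,0]},{"gripper":48,"travel":[0,0,0],"twist":[0,0,0]},{"gripper":48,"travel":[0,0,0],"twist":[0,0,0]},{"gripper":48,"travel":[0,0,0],"twist":[0,0,0]}]' 40
python3 - <<'E'
from h import *
report();red()
b=bot.camera("scene")[:,:,::-1][120:320,120:420]
cv2.imwrite("pics/k2.png",cv2.resize(b,(750,500)))
E
```

```text
time: 23.68
ee_pos: [0.52, 0.1256, 0.1129]
tcp_rot: [-179.9, 0.1, -175.6]
wrist_force: [0.6, -0.4, 0.1]
opening: 0.0482
grasp_force: 0.0
t 23.68 grasp pt in stand mm [-1.000e-01  1.497e+02  1.319e+02] twist left [-0.002  0.001 -0.003] open 48.2 grip 0.0 F [ 0.6 -0.4  0.1] q mould 2.778 r 160.2
{'scene': (339, np.float64(309.9), np.float64(237.2)), 'side': (543, np.float64(306.9), np.float64(299.8))}
```

View pics/k2.png

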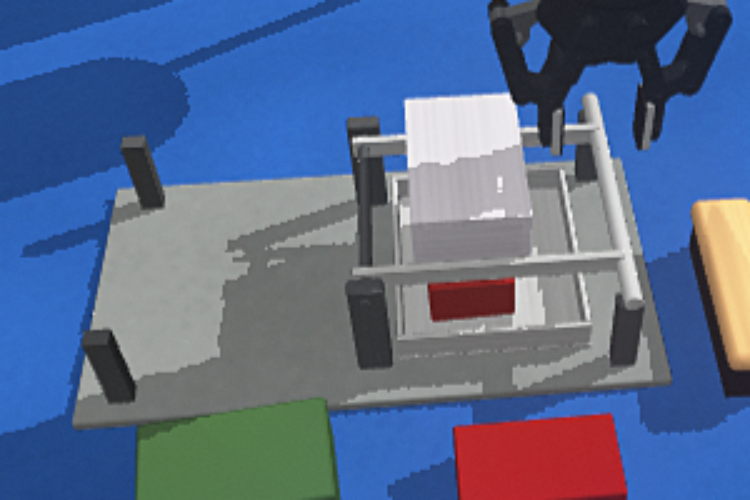

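The red block now shows below the mould, in a full-picture span of columns 293-326 and rows 233-248. I check whether it lies on the tray floor.

Run:
```python
from h import *
c=bot.calibration("scene")
for z in (12,46,63): print(z,project(c,stand(S,[[48,50,z],[48,106,z]])).round())
```

```text
12 [[298. 246.]
 [332. 244.]]
46 [[297. 233.]
 [332. 231.]]
63 [[297. 226.]
 [332. 224.]]
```

The rows match z = 12 and 46 mm, so the block is flat in the tray. I regrip and swing the empty mould back.

```bash
python3 -m crank '[{"gripper":48,"travel":[0,4.2,17],"twist":[0,0,0]},{"gripper":48,"travel":[0,4.2,19],"twist":[0,0,0]},{"gripper":48,"travel":[0,1.5,19],"twist":[0,0,0]},{"gripper":0,"travel":[0,0,0],"twist":[0,0,0]},{"gripper":0,"travel":[0,0,0],"twist":[0,0,0]},{"gripper":0,"travel":[0,0,0],"twist":[0,0,0]},{"gripper":0,"travel":[0,0,0],"twist":[0,0,0]},{"gripper":0,"travel":[0,-0.6,-14.5],"twist":[0,0,0]},{"gripper":0,"travel":[0,-1.8,-13.8],"twist":[0,0,0]},{"gripper":0,"travel":[0,-3,-13.6],"twist":[0,0,0]},{"gripper":0,"travel":[0,-4.2,-13.3],"twist":[0,0,0]}]' 40
python3 -c "
from h import *
report()"
```

```text
time: 25.2
ee_pos: [0.5199, 0.1263, 0.1142]
tcp_rot: [-180.0, 0.1, -175.6]
wrist_force: [-1.2, 5.1, -1.1]
opening: 0.0108
grasp_force: 39.0
t 25.2 grasp pt in stand mm [-1.000e-01  1.505e+02  1.332e+02] twist left [-0.001  0.002 -0.002] open 10.8 grip 39.0 F [-1.2  5.1 -1.1] q mould 2.772 r 161.4
```

Now from 160° to 100°.

```bash
python3 -m crank '[{"gripper":0,"travel":[0,-5.3,-12.9],"twist":[0,0,0]},{"gripper":0,"travel":[0,-6.4,-12.4],"twist":[0,0,0]},{"gripper":0,"travel":[0,-7.5,-11.8],"twist":[0,0,0]},{"gripper":0,"travel":[0,-8.5,-11.1],"twist":[0,0,0]},{"gripper":0,"travel":[0,-9.4,-10.3],"twist":[0,0,0]},{"gripper":0,"travel":[0,-10.3,-9.4],"twist":[0,0,0]},{"gripper":0,"travel":[0,-11.1,-8.5],"twist":[0,0,0]},{"gripper":0,"travel":[0,-11.8,-7.5],"twist":[0,0,0]},{"gripper":0,"travel":[0,-12.4,-6.4],"twist":[0,0,0]},{"gripper":0,"travel":[0,-12.9,-5.3],"twist":[0,0,0]},{"gripper":0,"travel":[0,-13.3,-4.2],"twist":[0,0,0]},{"gripper":0,"travel":[0,-13.6,-3],"twist":[0,0,0]}]' 40
python3 -c "
from h import *
report()"
```

```text
time: 26.7
ee_pos: [0.5292, 0.0035, 0.2184]
tcp_rot: [-179.9, 0.2, -175.6]
wrist_force: [-2.8, 2.5, 5.5]
opening: 0.0103
grasp_force: 41.6
t 26.7 grasp pt in stand mm [ -0.6  27.3 237.4] twist left [-0.002  0.003 -0.003] open 10.3 grip 41.6 F [-2.8  2.5  5.5] q mould 1.737 r 164.7
```

```bash
python3 -m crank '[{"gripper":0,"travel":[0,-13.8,-1.8],"twist":[0,0,0]},{"gripper":0,"travel":[0,-13.9,-0.6],"twist":[0,0,0]},{"gripper":0,"travel":[0,-13.9,0.6],"twist":[0,0,0]},{"gripper":0,"travel":[0,-13.8,1.8],"twist":[0,0,0]},{"gripper":0,"travel":[0,-13.6,3],"twist":[0,0,0]},{"gripper":0,"travel":[0,-13.3,4.2],"twist":[0,0,0]},{"gripper":0,"travel":[0,-12.9,5.3],"twist":[0,0,0]},{"gripper":0,"travel":[0,-12.4,6.4],"twist":[0,0,0]},{"gripper":0,"travel":[0,-11.8,7.5],"twist":[0,0,0]},{"gripper":0,"travel":[0,-11.1,8.5],"twist":[0,0,0]},{"gripper":0,"travel":[0,0,0],"twist":[0,0,0]}]' 40
python3 -c "
from h import *
report()"
```

```text
time: 28.08
ee_pos: [0.5392, -0.127, 0.1803]
tcp_rot: [-179.9, 0.0, -175.6]
wrist_force: [-1.6, 0.3, -3.4]
opening: 0.0105
grasp_force: 43.1
t 28.07 grasp pt in stand mm [  -1.  -103.5  199.3] twist left [-0.002  0.    -0.003] open 10.5 grip 43.1 F [-1.6  0.3 -3.4] q mould 0.877 r 161.8
```

```bash
python3 -m crank '[{"gripper":0,"travel":[0,-10.3,9.4],"twist":[0,0,0]},{"gripper":0,"travel":[0,-9.4,10.3],"twist":[0,0,0]},{"gripper":0,"travel":[0,-8.5,11.1],"twist":[0,0,0]},{"gripper":0,"travel":[0,-7.5,11.8],"twist":[0,0,0]},{"gripper":0,"travel":[0,-6.4,12.4],"twist":[0,0,0]},{"gripper":0,"travel":[0,-5.3,12.9],"twist":[0,0,0]},{"gripper":0,"travel":[0,-4.2,13.3],"twist":[0,0,0]},{"gripper":0,"travel":[0,-3,13.6],"twist":[0,0,0]},{"gripper":0,"travel":[0,-1.6,13.8],"twist":[0,0,0]},{"gripper":0,"travel":[0,-0.3,13],"twist":[0,0,0]},{"gripper":0,"travel":[0,0,0],"twist":[0,0,0]}]' 40
python3 -c "
from h import *
report()"
```

```text
time: 29.45
ee_pos: [0.544, -0.1832, 0.0594]
tcp_rot: [-179.8, 0.1, -175.6]
wrist_force: [-0.7, -4.6, -3.4]
opening: 0.0105
grasp_force: 42.5
t 29.45 grasp pt in stand mm [  -0.7 -159.9   78.4] twist left [-0.003  0.001 -0.003] open 10.5 grip 42.5 F [-0.7 -4.6 -3.4] q mould 0.021 r 160.0
```

Release, retreat, and look.

```bash
python3 -m crank '[{"gripper":45,"travel":[0,0,0],"twist":[0,0,0]},{"gripper":45,"travel":[0,0,0],"twist":[0,0,0]},{"gripper":45,"travel":[0,0,0],"twist":[0,0,0]},{"gripper":45,"travel":[0,0,-20],"twist":[0,0,0]},{"gripper":45,"travel":[0,0,-35],"twist":[0,0,0]},{"gripper":45,"travel":[0,0,-40],"twist":[0,0,0]},{"gripper":45,"travel":[0,-20,-40],"twist":[0,0,0]},{"gripper":45,"travel":[0,-40,0],"twist":[0,0,0]},{"gripper":45,"travel":[0,-40,0],"twist":[0,0,0]},{"gripper":45,"travel":[0,0,0],"twist":[0,0,0]},{"gripper":45,"travel":[0,0,0],"twist":[0,0,0]}]' 40
python3 - <<'E'
from h import *
report();red()
cv2.imwrite("pics/end.png",cv2.resize(bot.camera("scene")[:,:,::-1][130:350,110:450],(773,500)))
E
```

```text
time: 30.82
ee_pos: [0.5512, -0.2818, 0.195]
tcp_rot: [-179.9, 0.1, -175.6]
wrist_force: [-0.7, 1.5, 0.3]
opening: 0.0448
grasp_force: 0.0
t 30.82 grasp pt in stand mm [  -1.3 -258.9  214. ] twist left [-0.001  0.001 -0.003] open 44.8 grip 0.0 F [-0.7  1.5  0.3] q mould 0.493 r 293.8
{'scene': (1769, np.float64(306.1), np.float64(219.9)), 'side': (1754, np.float64(299.7), np.float64(291.0))}
```

View pics/end.png

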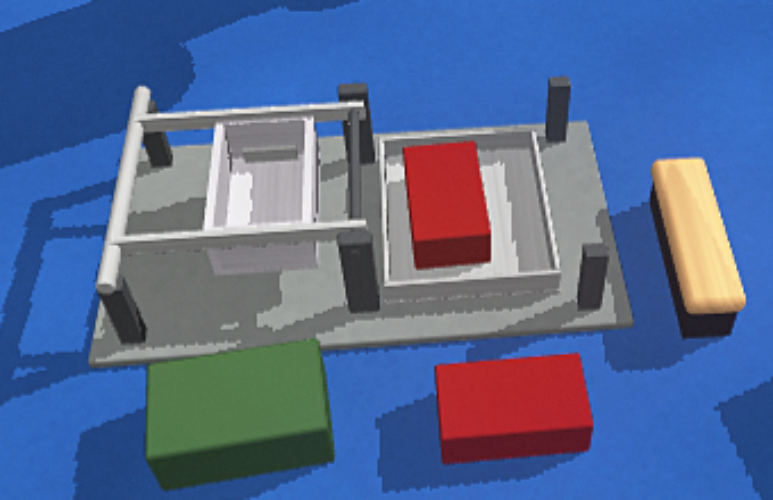

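The empty mould rests mouth up on the left, with its bar from crop (142,92) to (108,285). The block lies flat in the tray at about (447,205), and the cork, loose wax block and brush have not moved.

```bash
python3 -c "
from workcell import bot
print(bot.job_done())"
```

```text
the job is handed in; nothing more can be done
None
```

Job handed in at about 31 s: two knocks dropped the wax block flat into the tray, the empty mould is back mouth up and the bystanders are unmoved; the first swing had to be taken back at about 127° and regripped because joint 6 hit its 180° limit (wrist force peaked near 83 N, limit 120 N).

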